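Test a roller end cap on the bore depth gauge

TASK

Take the aluminium end cap that stands on the yellow mat and try it, mouth down, over the steel pin of the gauge. If it goes all the way down until its rim sits on the grey base plate, it passes: stand it upright in the green tray; if it stops well above the plate, stand it upright in the red tray. Leave the other cap on its black mat alone.

Things in the scene. Friction and masses are not known exactly. Their poses are not given: they have to be found in the camera images.
- cap_1: One of two like aluminium end caps: upright, round, 50 mm wide, 60 mm tall, closed top, dark ring near the foot, 0.15 kg. Origin: centre of its underside (the open mouth), z up. Its bore from below is 40 mm wide, 42 mm deep if good, 15 mm if bad: not visible outside. One cap is good, one bad; it may start on either mat.
- cap_2: One of two like aluminium end caps: upright, round, 50 mm wide, 60 mm tall, closed top, dark ring near the foot, 0.15 kg. Origin: centre of its underside (the open mouth), z up. Its bore from below is 40 mm wide, 42 mm deep if good, 15 mm if bad: not visible outside. One cap is good, one bad; it starts on the mat that cap_1 is not on.
- mat_test: Yellow square mat, 80x80 mm, 3 mm thick, fixed; origin at the centre of its underside. The cap within 15 mm of its centre is the one to test. The other cap stands on a like black mat, at least 0.1 m away, that is not listed.
- gauge: Grey plate 130 (x) by 350 (y) by 8 mm, fixed; origin: centre of its underside, z up. At the origin a steel pin 20 mm wide, top at z=44. Cap on the pin: origin at z=8 if good (rim on plate), z=29 if bad (bears on the pin); up to 10 mm off centre is fine. Centres: green tray y=+115, red tray y=-115 mm, x=0; each bay 109 mm square inside, floor z=8, walls up to z=26 mm.
Not all that is in view belongs to the job. Of the things like the mat_test, leave any that is blue; of the rest the smaller one is meant.

How it is judged (in metres and radians):
On the way:
1. the cap is tried on the gauge pin: a good cap goes down until its rim is within 5 mm of the plate, a bad cap bears on the pin (its rim 16 to 26 mm above the plate) (((z of cap_1 in the frame of gauge between 0.003 and 0.013 m and horizontal distance between cap_1 and gauge below 0.02 m and contact force between cap_1 and gauge above 0.3 N) or (z of cap_2 in the frame of gauge between 0.024 and 0.034 m and horizontal distance between cap_2 and gauge below 0.02 m and contact force between cap_2 and gauge above 0.3 N))), for 0.1 s.
At the end, for the whole second after the job is handed in: The cap from the yellow mat stands upright (within 10 degrees), at rest on the floor of its tray, within 40 mm of the tray's centre along each side: green if it went fully down on the gauge, red if it was stopped. The other cap is within 30 mm of its start (((x of cap_1 in the frame of gauge between -0.04 and 0.04 m and y of cap_1 in the frame of gauge between 0.075 and 0.155 m and z of cap_1 in the frame of gauge below 0.014 m and angle between cap_1's own z axis and vertical below 0.17 rad and linear speed of cap_1 below 0.02 m/s and distance of cap_2 from where it was at the start of the episode below 0.03 m and horizontal distance between cap_2 and mat_test above 0.1 m) or (x of cap_2 in the frame of gauge between -0.04 and 0.04 m and y of cap_2 in the frame of gauge between -0.155 and -0.075 m and z of cap_2 in the frame of gauge below 0.014 m and angle between cap_2's own z axis and vertical below 0.17 rad and linear speed of cap_2 below 0.02 m/s and distance of cap_1 from where it was at the start of the episode below 0.03 m and horizontal distance between cap_1 and mat_test above 0.1 m))); the robot touches nothing.
It also fails if it takes over 48 s, if anything falls off the work surface, if the arm or the gripper's body presses on something with over 40 N, if the wrist force passes 120 N, or if a joint passes its speed limit or range.

ROBOT

A 6-joint arm with a two-finger parallel gripper is mounted at the origin on a cart in front of the work surface, level with it; the furniture and walls round the work are solid. World frame = base frame: x ahead of the robot, y to its left, z up, the work surface at z = 0. Lengths are in mm, angles in rad, forces in N, time in s.
With the tool pointing down it reaches from about 350 to 975 mm from the base axis. Payload 7.1 kg.
Tool frame: the origin (TCP) lies midway between the tips of the shut fingers; the grasp point (between the pads) lies pinch_z behind it (pinch_z is the distance from the TCP to the grasp point, in mm); z points along the fingers, y is the line along which they close (so a half turn about z gives the same grasp; the last joint's range is limited). The gripper opens to 88 mm and grips with 3 to 60 N. Pads are 20 mm wide; open, the fingers measure 115 mm over their backs; the gripper's body (75 mm by 178 mm) begins 61 mm behind the grasp point.
Start: joints at [1.175, 0.423, 1.63, -0, 1.089, -0.019], TCP at [229.934, 581.15, 222.675] pointing down, gripper open.
Joint ranges: [-3, 3], [-0.9, 2.11], [0.09, 2.58], [-1.31, 4.45], [0.11, 2.69], [-2.54, 2.54]. Speed limits (rad/s): [2.39, 2.39, 3.01, 3.14, 3.14, 3.14].

INTERFACE

Orientations are given as a rotation vector (axis times angle).
In Python, from workcell import get_obs, get_image, close_job, pinch_z gives the robot as it stands.
- The arm moves only by the tool jog_arm, never from a script. Its argument "commands" is a list of rows, each a list of 3 entries, a list of its own where there are three numbers: the gripper command: -1 is shut, 1 is fully open, values between are in proportion, then the shift along the tool's x, y, z as a fraction of full scale, then the turn, a rotation vector about the tool's x, y, z as a fraction of full scale. In form: [[gripper, [tx, ty, tz], [rx, ry, rz]], ...]. A call has 1 to 10 rows; each row shifts and turns the commanded pose from where the row before left it, along the tool's axes as they then stand; what a row does not reach is not made up. Full scale, the value 1, is 0.1 m for a shift and 45 degrees for a turn. A row lasts 1/10 s, in which the tool goes at most 50 mm and 8.59 degrees, less where a joint would pass 70% of its speed; a pose out of reach is approached as far as the arm can. A call with a number of a shift or a turn outside -1 to 1 is refused whole. A call with a gripper value outside its range is refused whole. The fingers move at their own pace and stop on an object; the grip force is fixed at half the most. Time passes only in rows, so rows that do not move let the fingers close. It gives the time, the measured TCP pose, the force, the opening and the grip force at its end, in the units of the state.
- get_obs(): the state, without advancing time (a new reading comes with each control period).
- get_image(name): name is "scene" or "top" or "wrist"; returns a dict with "image" (384x512x3 uint8, blue, green, red), "z_map" (384x512 float32, mm along the optical axis (not along the pixel's ray), 0 where there is no reading), "intrinsics" (3x3 intrinsics, pixels), "eye" and "orientation" of the camera in the world; the wrist camera has in their place "mount" (4x4, takes a point from camera to tool coordinates, whose origin is the TCP and whose axes are the flange's). Camera axes: x right, y down, z forward; pixel columns grow to the right and rows downward; lengths in mm; the calibration is good to about 2 mm. A picture is of the moment at which its call begins: read the wrist's pose just before it.
- close_job(): hands the job in; it is judged then, once.
The state is a dict: "t": time; "qpos": joint angles; "qvel": joint speeds; "joint_torque": joint torques, N m; "ee_pos": TCP position; "orientation": TCP orientation; "ft_force": force on the tool from outside, world axes, zero at the start; "moment": the same for the moment, N m; "width": finger opening in mm; "grasp_force": force on a finger pad.
Only numpy, scipy, OpenCV 4.12 (cv2) and the standard library are available. Lean on these libraries where they do the work, as an engineer would, in place of code of your own. Each camera call takes 0.05 s, during which the arm holds its last target. There are 200 camera calls.

## Working session

There is one attempt and no reset: what is moved stays moved. The work goes in short steps, Python scripts to look and compute and a tool call to move; the robot and the scene stay as the last step left them, time stands still between calls to the robot, and variables do not carry over. Pictures are saved under pics/ and viewed, at most 10 in all, crops included, and the job is handed in when it is done.

Besides the shell and the picture viewer there is one more tool, called in YAML: its name, and indented under it one key for each argument. jog_arm: Moves the arm, as the interface text tells. Its arguments: {"type":"object","properties":{"commands":{"type":"array","items":{"type":"array"}}},"required":["commands"]}

```bash
mkdir -p pics
cat > h.py <<'E'
import numpy as np, cv2
from workcell import get_obs, get_image, close_job, pinch_z
from scipy.spatial.transform import Rotation as R
def world(d, obs=None):
    K=np.array(d["intrinsics"]); z=d["z_map"]; v,u=np.mgrid[:z.shape[0],:z.shape[1]]
    P=np.stack([(u-K[0,2])/K[0,0]*z,(v-K[1,2])/K[1,1]*z,z],-1)
    if "mount" in d:
        M=np.array(d["mount"]); P=P@M[:3,:3].T+M[:3,3]
        r=R.from_rotvec(obs["orientation"]).as_matrix(); return P@r.T+np.array(obs["ee_pos"])
    o=np.array(d["orientation"]); r=R.from_rotvec(o).as_matrix() if o.size==3 else o
    return P@r.T+np.array(d["eye"])
E
python3 - <<'E'
from h import *
o=get_obs(); print(o, pinch_z)
d=get_image("top"); print(d["eye"],d["orientation"],d["intrinsics"])
e=get_image("scene"); print(e["eye"],e["orientation"])
cv2.imwrite("pics/a.png",d["image"]); cv2.imwrite("pics/b.png",e["image"])
np.save("top.npy",world(d)); np.save("scene.npy",world(e))
E
```

```text
{'t': 0.0, 'qpos': array([ 1.17497056e+00,  4.23812394e-01,  1.63069561e+00, -1.47291440e-05,
        1.08860122e+00, -1.90365802e-02]), 'qvel': array([ 0.00011034, -0.00096563, -0.00073226, -0.00050088,  0.0011934 ,
        0.00043785]), 'joint_torque': array([ 3.58072240e-03, -5.44634879e+01, -2.73669684e+01,  6.43502106e-02,
        2.27346062e-02, -1.47103233e-04]), 'ee_pos': array([229.7453053 , 580.63871765, 221.91725805]), 'orientation': array([-5.88297368e-01, -3.08571272e+00,  2.33515550e-03]), 'ft_force': array([ 0.04153104, -0.5236812 ,  0.3467032 ]), 'moment': array([0.06517161, 0.01035247, 0.00966611]), 'grasp_force': 0.0, 'width': 88.04660990216942} 18.700000000000003
[ 354.98105982  386.04155405 1279.33929751] [-2.16812199  2.201636   -0.02972603] [[452.83577714   0.         257.51022404]
 [  0.         452.83577714 184.2843614 ]
 [  0.           0.           1.        ]]
[ -57.15312223 1280.45462323  794.84467277] [-0.65872271  2.54549572 -1.25498806]
```

View pics/a.png

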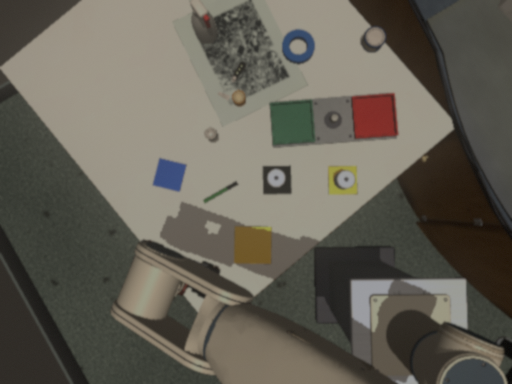

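View pics/b.png

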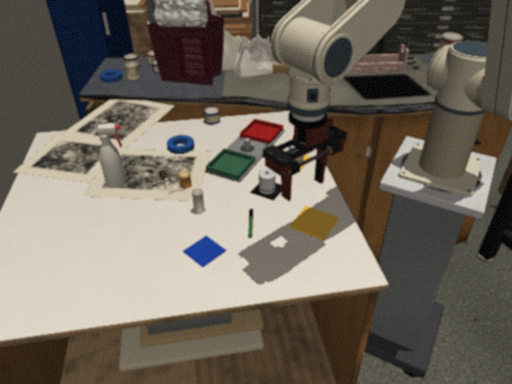

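The top view shows the cap to test on the small yellow mat (345,180) and the other cap on the black mat (277,180). The gauge is at (334,119), with green on the left and red on the right. The orange mat (253,245) is larger and empty, so it's a distractor. Next I'll measure these.

Run:
```python
from h import *
P=np.load("top.npy"); im=cv2.imread("pics/a.png"); hsv=cv2.cvtColor(im,cv2.COLOR_BGR2HSV)
def win(c,r): 
    m=np.zeros(im.shape[:2],bool); m[c[1]-r:c[1]+r+1,c[0]-r:c[0]+r+1]=1; return m
for n,c in dict(yel=(345,180),blk=(277,180)).items():
    m=win(c,17)&(P[...,2]>50)&(P[...,2]<75); q=P[m]; print(n,m.sum(),np.median(q[:,2]),(q.min(0)+q.max(0))/2,q.max(0)-q.min(0),q.mean(0))
h=hsv
for n,m in dict(green=(h[...,0]>45)&(h[...,0]<90)&(h[...,1]>90)&(win((293,122),30)),red=((h[...,0]<10)|(h[...,0]>170))&(h[...,1]>120)&win((375,116),30),yel=(h[...,0]>15)&(h[...,0]<38)&(h[...,1]>100)&win((345,180),22)).items():
    q=P[m]; r=cv2.minAreaRect(q[:,:2].astype(np.float32)); print(n,m.sum(),r,np.median(q[:,2]))
m=win((334,119),10)&(P[...,2]>30); print("pin",P[m].mean(0),m.sum(), P[m].max(0))
m=win((334,119),75)&(P[...,2]>17)&(P[...,2]<35); m[150:]=0; m&=win((334,119),70); q=P[m]; r=cv2.minAreaRect(q[:,:2].astype(np.float32)); print("walls",r)
print(P[180,345],P[119,334], P[119,293],P[50,240])
print(R.from_rotvec(get_obs()["orientation"]).as_matrix().round(3))
```

```text
yel 277 62.32505893520488 [426.7289683  177.39049021  59.17511817] [48.67235929 47.51960479 17.78988393] [426.17291096 177.74176265  62.23837207]
blk 264 62.64757237249694 [432.66231286 364.5841289   61.1214189 ] [48.46705285 46.10200387 17.1210788 ] [433.16211708 364.1426621   62.60559322]
green 0 ((0.0, 0.0), (0.0, 0.0), 0.0) nan
red 1762 ((530.5307006835938, 221.69322204589844), (149.56192016601562, 457.1033020019531), 28.76964569091797) 9.1535291491208
yel 428 ((428.9714050292969, 175.758056640625), (76.78890991210938, 76.5169906616211), 89.19090270996094) 2.5520550539395117
pin [596.73913454 201.32090861  42.27242269] 45 [606.76086936 209.92202388  48.16738934]
walls ((672.1548461914062, 204.46046447753906), (268.6632080078125, 349.28472900390625), 3.2405200004577637)
[423.69967428 179.1015241   65.29857522] [593.28055259 201.07294606  41.70863218] [601.20284406 311.73447028  12.09443585] [805.85115035 459.27737665   1.77503287]
[[-0.93   0.368 -0.001]
 [ 0.368  0.93  -0.001]
 [ 0.    -0.001 -1.   ]]
  return _methods._mean(a, axis=axis, dtype=dtype,
  ret = ret.dtype.type(ret / rcount)
```

jog_arm:
  commands:
    - [1, [-0.33, -0.3, 0], [0, 0, 0]]
    - [1, [-0.33, -0.3, 0], [0, 0, 0]]
    - [1, [-0.33, -0.3, 0], [0, 0, 0]]
    - [1, [-0.33, -0.3, 0], [0, 0, 0]]
    - [1, [-0.33, -0.3, 0], [0, 0, 0]]
    - [1, [-0.33, -0.3, 0], [0, 0, 0]]
    - [1, [-0.33, -0.3, 0], [0, 0, 0]]
    - [1, [-0.33, -0.3, 0], [0, 0, 0]]
    - [1, [-0.33, -0.3, 0], [0, 0, 0]]
    - [1, [-0.33, -0.3, 0], [0, 0, 0]]

```text
t: 1.1
ee_pos: [426.7, 179.0, 222.6]
orientation: [-0.588, -3.086, 0.0]
ft_force: [0.5, 0.4, -0.0]
width: 88.1
grasp_force: 0.0
```

jog_arm:
  commands:
    - [1, [0, 0, 0], [0, 0, 0]]
    - [1, [0, 0, 0], [0, 0, 0]]
    - [1, [0, 0, 0], [0, 0, 0]]

```text
t: 1.4
ee_pos: [426.0, 181.3, 222.5]
orientation: [-0.588, -3.086, -0.0]
ft_force: [0.9, 1.1, -1.0]
width: 87.3
grasp_force: 0.0
```

Run:
```python
from h import *
o=get_obs(); d=get_image("wrist"); W=world(d,o); cv2.imwrite("pics/c.png",d["image"])
print(o["t"],o["ee_pos"],o["qpos"].round(2)); print(R.from_rotvec(o["orientation"]).as_matrix().round(3))
m=(W[...,2]>55)&(W[...,2]<70)&(np.hypot(W[...,0]-426,W[...,1]-178)<50); q=W[m]; print("wrist cap",m.sum(),(q.min(0)+q.max(0))/2,np.ptp(q,axis=0),q.mean(0)) if m.any() else 0
P=np.load("top.npy")
for n,y in dict(g=316,r=86).items():
    m=(P[...,2]>15)&(P[...,2]<32)&(abs(P[...,0]-600)<90)&(abs(P[...,1]-y)<75); print(n,m.sum(),cv2.minAreaRect(P[m][:,:2].astype(np.float32)))
m=(P[...,2]>5)&(P[...,2]<32)&(abs(P[...,0]-600)<90)&(abs(P[...,1]-201)<200); print(cv2.minAreaRect(P[m][:,:2].astype(np.float32)))
```

```text
1.4 [425.97978642 181.31378816 222.51700803] [ 0.38  0.18  1.98  0.    0.98 -0.82]
[[-0.93   0.368 -0.001]
 [ 0.368  0.93   0.   ]
 [ 0.001 -0.    -1.   ]]
wrist cap 1782 [427.46476983 177.60374725  60.19971796] [49.08957453 49.14545196 10.18796395] [426.19846061 178.05110404  62.75070723]
g 359 ((591.3682861328125, 312.02392578125), (122.75694274902344, 128.4936065673828), 5.354595184326172)
r 411 ((602.7610473632812, 85.78134155273438), (122.34393310546875, 120.42816162109375), 3.449719190597534)
((602.8546142578125, 200.42453002929688), (396.30462646484375, 174.1966094970703), 89.9941177368164)
```

View pics/c.png

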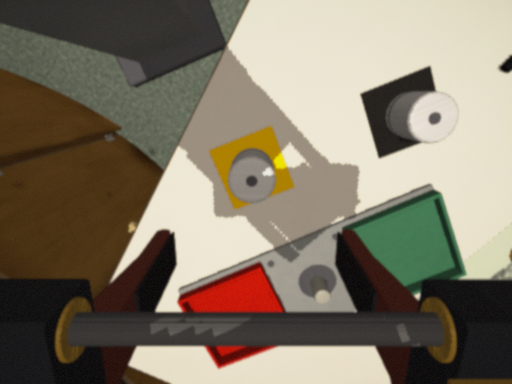

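Wrist view: the cap is at (252,175) on the yellow mat, and nothing blocks the descent. Going down to grasp.

jog_arm:
  commands:
    - [1, [-0.02, -0.03, 0.3], [0, 0, 0]]
    - [1, [0, 0, 0.4], [0, 0, 0]]
    - [1, [0, 0, 0.4], [0, 0, 0]]
    - [1, [0, 0, 0.4], [0, 0, 0]]
    - [1, [0, 0, 0.25], [0, 0, 0]]
    - [1, [0, 0, 0.165], [0, 0, 0]]
    - [1, [0, 0, 0], [0, 0, 0]]
    - [1, [0, 0, 0], [0, 0, 0]]

```text
t: 2.25
ee_pos: [426.8, 178.1, 31.2]
orientation: [-0.585, -3.086, 0.0]
ft_force: [-0.3, 0.6, -0.1]
width: 87.6
grasp_force: 0.0
```

jog_arm:
  commands:
    - [-1, [0, 0, 0], [0, 0, 0]]
    - [-1, [0, 0, 0], [0, 0, 0]]
    - [-1, [0, 0, 0], [0, 0, 0]]
    - [-1, [0, 0, 0], [0, 0, 0]]
    - [-1, [0, 0, 0], [0, 0, 0]]
    - [-1, [0, 0, 0], [0, 0, 0]]
    - [-1, [0, 0, 0], [0, 0, 0]]
    - [-1, [0, 0, 0], [0, 0, 0]]

```text
t: 3.05
ee_pos: [427.3, 177.2, 31.5]
orientation: [0.588, 3.086, 0.0]
ft_force: [-1.0, -1.5, 5.8]
width: 49.8
grasp_force: 30.0
```

jog_arm:
  commands:
    - [-1, [0, 0, -0.3], [0, 0, 0]]
    - [-1, [0, 0, -0.4], [0, 0, 0]]
    - [-1, [0, 0, -0.2], [0, 0, 0]]
    - [-1, [-0.25, 0.14, 0], [0, 0, 0]]
    - [-1, [-0.3, 0.17, 0], [0, 0, 0]]
    - [-1, [-0.3, 0.17, 0], [0, 0, 0]]
    - [-1, [-0.3, 0.17, 0], [0, 0, 0]]
    - [-1, [-0.2, 0.11, 0], [0, 0, 0]]
    - [-1, [-0.14, 0.08, 0], [0, 0, 0]]
    - [-1, [0, 0, 0], [0, 0, 0]]

```text
t: 4.05
ee_pos: [598.2, 200.6, 120.6]
orientation: [0.589, 3.085, 0.001]
ft_force: [0.5, -0.4, -1.3]
width: 49.8
grasp_force: 30.0
```

jog_arm:
  commands:
    - [-1, [0, 0, 0], [0, 0, 0]]
    - [-1, [0, 0, 0], [0, 0, 0]]
    - [-1, [0, 0, 0], [0, 0, 0]]

```text
t: 4.35
ee_pos: [595.5, 200.4, 121.1]
orientation: [-0.588, -3.085, 0.001]
ft_force: [-0.1, 0.9, -1.8]
width: 49.7
grasp_force: 30.0
```

Run:
```python
from h import *
o=get_obs(); print(o["ee_pos"],o["ft_force"],o["width"])
for n in("top","scene"):
    d=get_image(n);P=world(d); cv2.imwrite(f"pics/d_{n}.png",d["image"])
d=cv2.imread("pics/d_scene.png")[90:260,180:380]; e=cv2.imread("pics/d_top.png")[60:230,230:430]
cv2.imwrite("pics/d.png",cv2.resize(np.hstack([d,e]),None,fx=2,fy=2,interpolation=cv2.INTER_CUBIC))
```

```text
[595.52533629 200.40355931 121.08058478] [-0.07628067  0.85927358 -1.78602383] 49.730222524971566
```

View pics/d.png

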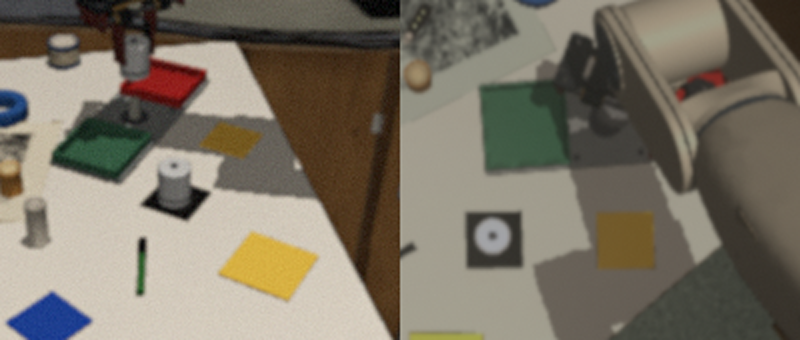

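The held cap (left panel, ~(135,55)) is right above the pin (135,112). Descending: 36.5 mm TCP height would mean good, 57.5 mm bad.

jog_arm:
  commands:
    - [-1, [0, 0, 0.2], [0, 0, 0]]
    - [-1, [0, 0, 0.2], [0, 0, 0]]
    - [-1, [0, 0, 0.13], [0, 0, 0]]
    - [-1, [0, 0, 0.06], [0, 0, 0]]
    - [-1, [0, 0, 0], [0, 0, 0]]
    - [-1, [0, 0, 0.02], [0, 0, 0]]
    - [-1, [0, 0, 0.02], [0, 0, 0]]
    - [-1, [0, 0, 0.02], [0, 0, 0]]
    - [-1, [0, 0, 0], [0, 0, 0]]

```text
t: 5.35
ee_pos: [596.6, 200.5, 56.3]
orientation: [0.588, 3.086, 0.0]
ft_force: [-0.5, -0.1, -2.4]
width: 49.4
grasp_force: 30.0
```

jog_arm:
  commands:
    - [-1, [0, 0, 0.02], [0, 0, 0]]
    - [-1, [0, 0, 0.02], [0, 0, 0]]
    - [-1, [0, 0, 0], [0, 0, 0]]

```text
t: 5.65
ee_pos: [596.4, 200.5, 51.9]
orientation: [-0.588, -3.086, 0.0]
ft_force: [-0.6, -0.8, -1.1]
width: 50.1
grasp_force: 30.0
```

jog_arm:
  commands:
    - [-1, [0, 0, 0.04], [0, 0, 0]]
    - [-1, [0, 0, 0.04], [0, 0, 0]]
    - [-1, [0, 0, 0.04], [0, 0, 0]]
    - [-1, [0, 0, 0.02], [0, 0, 0]]
    - [-1, [0, 0, 0.01], [0, 0, 0]]
    - [-1, [0, 0, 0.01], [0, 0, 0]]
    - [-1, [0, 0, 0], [0, 0, 0]]

```text
t: 6.35
ee_pos: [596.5, 200.5, 36.5]
orientation: [-0.588, -3.086, 0.0]
ft_force: [-1.8, -0.0, 1.9]
width: 49.7
grasp_force: 30.0
```

jog_arm:
  commands:
    - [-1, [0, 0, 0.005], [0, 0, 0]]
    - [-1, [0, 0, 0.005], [0, 0, 0]]
    - [-1, [0, 0, 0], [0, 0, 0]]
    - [-1, [0, 0, 0], [0, 0, 0]]

```text
t: 6.75
ee_pos: [596.5, 200.5, 36.5]
orientation: [-0.588, -3.086, 0.0]
ft_force: [-3.7, -1.7, 11.0]
width: 49.7
grasp_force: 30.0
```

Run:
```python
from h import *
o=get_obs(); print(o["ee_pos"],o["ft_force"])
d=get_image("scene"); cv2.imwrite("pics/e.png",cv2.resize(d["image"][90:210,180:340],None,fx=4,fy=4,interpolation=cv2.INTER_CUBIC))
```

```text
[596.53694414 200.53730705  36.45169199] [-3.69115178 -1.6590577  11.02472096]
```

View pics/e.png

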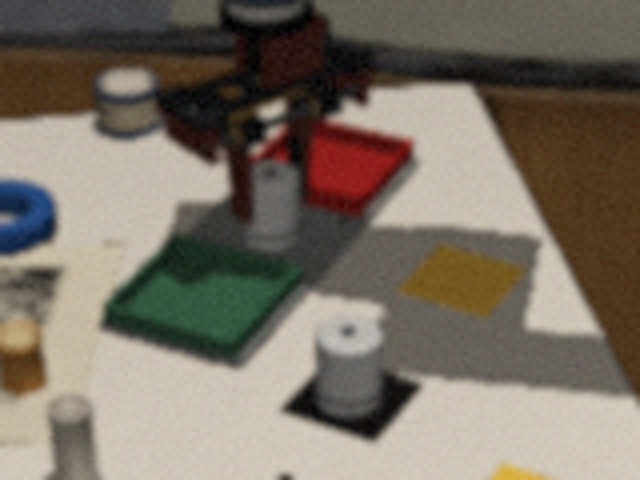

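The cap (272,205) is seated on the plate: it made contact at 36.5 mm with about 11 N. It is good, so it goes to the green tray.

jog_arm:
  commands:
    - [-1, [0, 0, -0.15], [0, 0, 0]]
    - [-1, [0, 0, -0.3], [0, 0, 0]]
    - [-1, [0, 0, -0.25], [0, 0, 0]]
    - [-1, [0, 0, -0.05], [0, 0, 0]]
    - [-1, [0, 0, 0], [0, 0, 0]]
    - [-1, [0.1, 0.21, 0], [0, 0, 0]]
    - [-1, [0.12, 0.27, 0], [0, 0, 0]]
    - [-1, [0.12, 0.27, 0], [0, 0, 0]]
    - [-1, [0.09, 0.2, 0], [0, 0, 0]]
    - [-1, [0.05, 0.1, 0], [0, 0, 0]]

```text
t: 7.8
ee_pos: [589.6, 317.2, 108.4]
orientation: [-0.586, -3.085, 0.002]
ft_force: [0.5, -0.2, -1.6]
width: 49.7
grasp_force: 30.0
```

jog_arm:
  commands:
    - [-1, [0, 0, 0], [0, 0, 0]]
    - [-1, [0, 0, 0], [0, 0, 0]]
    - [-1, [0, 0, 0.3], [0, 0, 0]]
    - [-1, [0, 0, 0.25], [0, 0, 0]]
    - [-1, [0, 0, 0.1], [0, 0, 0]]
    - [-1, [0, 0, 0.04], [0, 0, 0]]
    - [-1, [0, 0, 0.02], [0, 0, 0]]
    - [-1, [0, 0, 0], [0, 0, 0]]
    - [-1, [0, 0, 0], [0, 0, 0]]

```text
t: 8.7
ee_pos: [591.3, 316.1, 40.3]
orientation: [0.588, 3.085, 0.002]
ft_force: [0.1, -0.3, -2.3]
width: 49.4
grasp_force: 30.0
```

jog_arm:
  commands:
    - [-1, [0, 0, 0.02], [0, 0, 0]]
    - [-1, [0, 0, 0.01], [0, 0, 0]]
    - [-1, [0, 0, 0.01], [0, 0, 0]]
    - [-1, [0, 0, 0], [0, 0, 0]]
    - [-1, [0, 0, 0], [0, 0, 0]]

```text
t: 9.2
ee_pos: [590.9, 316.1, 36.5]
orientation: [0.588, 3.085, 0.001]
ft_force: [-3.2, -0.5, 7.8]
width: 50.1
grasp_force: 30.0
```

On the tray floor. Release and retreat upward.

jog_arm:
  commands:
    - [1, [0, 0, 0], [0, 0, 0]]
    - [1, [0, 0, 0], [0, 0, 0]]
    - [1, [0, 0, 0], [0, 0, 0]]
    - [1, [0, 0, 0], [0, 0, 0]]
    - [1, [0, 0, 0], [0, 0, 0]]
    - [1, [0, 0, 0], [0, 0, 0]]
    - [1, [0, 0, 0], [0, 0, 0]]
    - [1, [0, 0, 0], [0, 0, 0]]

```text
t: 10.0
ee_pos: [590.6, 315.8, 35.1]
orientation: [-0.588, -3.086, 0.0]
ft_force: [0.6, -0.2, 0.1]
width: 88.1
grasp_force: 0.0
```

jog_arm:
  commands:
    - [1, [0, 0, -0.15], [0, 0, 0]]
    - [1, [0, 0, -0.3], [0, 0, 0]]
    - [1, [0, 0, -0.4], [0, 0, 0]]
    - [1, [0, 0, -0.4], [0, 0, 0]]
    - [1, [0, 0, -0.2], [0, 0, 0]]
    - [1, [0, 0, 0], [0, 0, 0]]
    - [1, [0, 0, 0], [0, 0, 0]]
    - [1, [0, 0, 0], [0, 0, 0]]

```text
t: 10.8
ee_pos: [589.7, 315.3, 178.8]
orientation: [-0.588, -3.084, 0.002]
ft_force: [-0.2, -0.6, 0.0]
width: 87.6
grasp_force: 0.0
```

Run:
```python
from h import *
o=get_obs(); d=get_image("wrist"); W=world(d,o); cv2.imwrite("pics/f.png",d["image"])
m=(W[...,2]>60)&(W[...,2]<75)&(np.hypot(W[...,0]-591,W[...,1]-316)<50); q=W[m]
print(o["t"],o["ee_pos"],o["width"],m.sum(),(q.min(0)+q.max(0))/2,np.ptp(q,axis=0),np.median(q[:,2]))
```

```text
10.8 [589.6660509  315.31804213 178.79027277] 87.62484859780685 2391 [591.23531209 317.1782586   65.4812273 ] [48.98950112 49.55452259 10.88210852] 67.8734046262235
```

View pics/f.png

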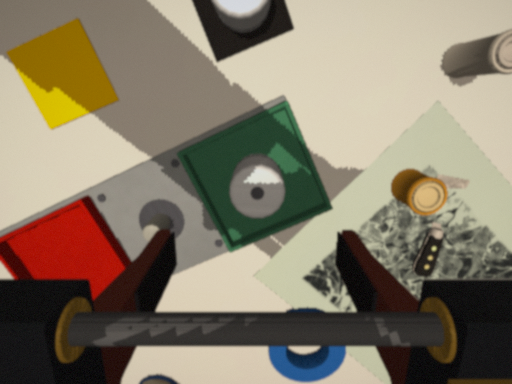

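The cap stands upright in the middle of the green tray (258,187), top at 68 mm. The other cap is still on its black mat, and the gripper is clear.

```bash
python3 -c "from workcell import close_job; print(close_job())"
```

```text
the job is handed in; nothing more can be done
None
```

The cap from the yellow mat went all the way down on the gauge pin, so it passed; it now stands upright in the green tray, the other cap was left alone, and the job is handed in.

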